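Pack the pump couplings in the locking case

TASK

Release the cam lock fully to its stop, swing the case's lid up and over until it stays open by itself, and stand every pump coupling from the bench upright on the floor of the case, one to a compartment. With all of them in, shut the lid fully and turn the cam lock all the way back to locked. Leave the caps, tools and other things on the bench where they are.

Things in the scene. Friction and masses are not known exactly. Their poses are not given: they have to be found in the camera images.
- case: Grey steel transport case fixed to the bench, 167 x 247 mm outside, 85 mm high without lid; walls and floor 6 mm. Origin: centre of its underside, on the bench. Its x axis points from the front (robot side) wall to the hinge wall, y to its left, z up; turned about z by up to 0.2 rad.
- case_in (a point): Centre of the case's inner floor, 6 mm above the bench; axes as case. Black dividers, 5 mm thick and 28 mm high, make six compartments of 75 x 75 mm, centred at x = -40 and +40 mm, y = -80, 0 and +80 mm from here. Each takes just one coupling.
- lid (a joint): Aluminium lid 179 x 247 x 8 mm, 0.4 kg, hinged just behind the top of the far wall. Radians: 0 shut (top face 93 mm above the bench), 1.80 at its back stop; positive swings the front edge up and over, away from the robot. It balances near 1.5 rad: let go below that it falls shut, beyond it falls to the stop and stays. The lock's tongue holds it down until released.
- lid_bar (a point): Middle of the dark round bar handle on the lid: 12 mm thick, 110 mm long, along the case's y axis, its axis 34 mm above the lid's top face, near the front edge, on two end posts. With the lid shut it lies 160 mm in front of the hinge line, 127 mm above the bench. Between two fingertips it turns freely enough to follow the swing.
- lid_hinge (a point): Middle of the lid's hinge line, which runs along the case's y axis, 85 mm above the bench, at case x = 95.5 mm; the lid turns about it.
- cam_lock (a joint): Steel quarter-turn cam lock on the right (case -y) side, turning about an upright axis; stays where left (about 1 N at the knob). Radians: 0 locked (handle points to case -x, along the wall; tongue over the lid's edge), 1.571 released at its stop (handle points out to case -y, tongue clear). Positive is anticlockwise from above.
- lock_knob (a point): Middle of the upright round black knob at the end of the lock's handle: 16 mm diameter, 34 mm tall, from 91 to 125 mm above the bench; this point is 110 mm above the bench and 85 mm from the lock's axis.
- lock_pivot (a point): On the lock's upright turning axis, 110 mm above the bench, at case x = 0, y = -145.5 mm.
- coupling0: Pump coupling: steel cylinder 54 mm in diameter and 64 mm tall with green ends, about 0.45 kg, standing upright on the bench at the start. Origin: centre of its underside; z along its axis. Between three and five of the five are present.
- coupling1: Pump coupling: steel cylinder 54 mm in diameter and 64 mm tall with green ends, about 0.45 kg, standing upright on the bench at the start. Origin: centre of its underside; z along its axis. Between three and five of the five are present.
- coupling2: Pump coupling: steel cylinder 54 mm in diameter and 64 mm tall with green ends, about 0.45 kg, standing upright on the bench at the start. Origin: centre of its underside; z along its axis. Between three and five of the five are present.
- coupling3: Pump coupling: steel cylinder 54 mm in diameter and 64 mm tall with green ends, about 0.45 kg, standing upright on the bench at the start. Origin: centre of its underside; z along its axis. Between three and five of the five are present.
- coupling4: Pump coupling: steel cylinder 54 mm in diameter and 64 mm tall with green ends, about 0.45 kg, standing upright on the bench at the start. Origin: centre of its underside; z along its axis. Between three and five of the five are present.
- cap_a: Green thread-protector cap, a bystander: round, 52 mm across and only 22 mm tall. Origin: centre of its underside.
- cap_b: Second green thread-protector cap like the first, a bystander. Origin: centre of its underside.
- wrench: Steel wrench 200 mm long lying on the bench, a bystander. Origin: under its middle.
- tin: White tin 58 mm across and 100 mm tall, a bystander. Origin: centre of its underside.
- tape_roll: Roll of tape lying flat, 100 mm across, 48 mm high, a bystander. Origin: centre of its underside.
- screwdriver: Screwdriver lying on the bench, a bystander. Origin: under its middle.
Not all that is in view belongs to the job. What is shaped like the coupling4 but purple or yellow is not meant.

How it is judged (in metres and radians):
On the way, in this order (a step that is already met when the one before it is completed fails the run):
1. the cam lock is released to its stop, the lid still shut (value of joint cam_lock above 1.42 rad and value of joint lid below 0.06 rad), for 0.2 s.
2. the lid stays open by itself, past its balance point, the gripper clear of its bar (value of joint lid above 1.6 rad and distance between the grasp point and lid_bar above 0.06 m), for 0.4 s.
3. every coupling present stands in the case, the lid still open (x of coupling0 in the frame of case between -0.08 and 0.08 m and y of coupling0 in the frame of case between -0.12 and 0.12 m and z of each of coupling0, coupling1, coupling2, coupling3, coupling4 in the frame of case below 0.014 m and angle between each of coupling0, coupling1, coupling2, coupling3, coupling4's own z axis and vertical below 0.12 rad and linear speed of each of coupling0, coupling1, coupling2, coupling3, coupling4 below 0.05 m/s and x of coupling1 in the frame of case between -0.08 and 0.08 m and y of coupling1 in the frame of case between -0.12 and 0.12 m and x of coupling2 in the frame of case between -0.08 and 0.08 m and y of coupling2 in the frame of case between -0.12 and 0.12 m and x of coupling3 in the frame of case between -0.08 and 0.08 m and y of coupling3 in the frame of case between -0.12 and 0.12 m and x of coupling4 in the frame of case between -0.08 and 0.08 m and y of coupling4 in the frame of case between -0.12 and 0.12 m and value of joint lid above 1.6 rad), for 0.2 s.
4. the lid is shut while the lock is still released (value of joint lid below 0.05 rad and value of joint cam_lock above 1.2 rad), for 0.1 s.
At the end, for the whole second after the job is handed in: Every coupling present stands upright (within 0.12 rad) and at rest on the floor of the case, the lid is shut (under 0.05 rad) and the cam lock is turned back to locked (under 0.14 rad) (x of coupling0 in the frame of case between -0.08 and 0.08 m and y of coupling0 in the frame of case between -0.12 and 0.12 m and z of each of coupling0, coupling1, coupling2, coupling3, coupling4 in the frame of case below 0.014 m and angle between each of coupling0, coupling1, coupling2, coupling3, coupling4's own z axis and vertical below 0.12 rad and linear speed of each of coupling0, coupling1, coupling2, coupling3, coupling4 below 0.05 m/s and x of coupling1 in the frame of case between -0.08 and 0.08 m and y of coupling1 in the frame of case between -0.12 and 0.12 m and x of coupling2 in the frame of case between -0.08 and 0.08 m and y of coupling2 in the frame of case between -0.12 and 0.12 m and x of coupling3 in the frame of case between -0.08 and 0.08 m and y of coupling3 in the frame of case between -0.12 and 0.12 m and x of coupling4 in the frame of case between -0.08 and 0.08 m and y of coupling4 in the frame of case between -0.12 and 0.12 m and value of joint lid below 0.05 rad and value of joint cam_lock below 0.14 rad); the robot touches nothing.
It fails at once if a bystander (cap, wrench, tin, tape roll, screwdriver) is shifted by more than 60 mm (distance of any of cap_a, cap_b, wrench, tin, tape_roll, screwdriver from where it was at the start of the episode above 0.06 m).
Of coupling0, coupling1, coupling2, coupling3, coupling4 only 3 to 5 are there at a start; the rules pass over those that are not, and their reading is None.
At some moment in a run one of coupling0, coupling1, coupling2, coupling3, coupling4 may be knocked a few centimetres aside while the robot is not near it.
It also fails if it takes over 210 s, if anything falls off the work surface, if the arm or the gripper's body presses on something with over 40 N, if the wrist force passes 120 N, or if a joint passes its speed limit or range.

ROBOT

A 7-joint arm with a two-finger parallel gripper is mounted at the origin on the work surface. World frame = base frame: x ahead of the robot, y to its left, z up, the work surface at z = 0. Lengths are in mm, angles in rad, forces in N, time in s.
With the tool pointing down it reaches from about 400 to 850 mm from the base axis. Payload 10.4 kg.
Tool frame: the origin (TCP) lies at the very end of the fingers, on their centre line; the grasp point (between the pads) lies 19 mm behind it; z points along the fingers, x is the direction in which the jaws open and shut, and the axes are right-handed (so a half turn about z gives the same grasp; the last joint's range is limited). The gripper opens to 85 mm and grips with 20 to 120 N. Pads are 22 mm wide; open, the fingers measure 114 mm over their backs; the gripper's body (76 mm by 85 mm) begins 54 mm behind the grasp point. The pads swing forward as they close: fully open they stand 13 mm farther back than shut.
Start: joints at [1.253, 0.332, -0.065, 1.46, 0.022, 1.35, -0.088], TCP at [181.614, -598.053, 231.338] pointing down, gripper open.
Joint ranges: [-2.6, 2.6], [-0.5, 2.12], [-1.47, 1.34], [0.16, 2.42], [-1.27, 4.41], [0.06, 2.06], [-2.6, 2.6]. Speed limits (rad/s): [2.22, 2.22, 2.79, 2.79, 3.14, 3.14, 3.14].

INTERFACE

Orientations are given as a 3x3 rotation matrix whose columns are the frame's x, y, z axes.
In Python, from workcell import r gives the robot as it stands.
- The arm moves only by the tool drive_tool, never from a script. Its argument "moves" is a list of rows, each a list of 2 entries, a list of its own where there are three numbers: the shift along the world's x, y, z in mm, then the turn about the world's z in degrees. In form: [[[tx, ty, tz], roll], ...]. A call has 1 to 8 rows; each row is the pose to reach, as a shift and turn from the pose measured when the call began; what a row does not reach only later rows make up. A row lasts 1/12 s, in which the tool goes at most 41.7 mm and 7.16 degrees, less where a joint would pass 70% of its speed; a pose out of reach is approached as far as the arm can. A call with a gripper value outside its range is refused whole. "fingers" is the opening, from 0 (shut) to 1 (fully open), set as the call begins (left out, the last holds). The fingers move at their own pace and stop on an object; "grip_force" is the grip in N (left out, the last holds). Time passes only in rows, so rows that repeat a pose let the fingers close. It gives the time, the measured TCP pose, the force and the opening at its end, in the units of the state.
- r.read_state(): the state, without advancing time (a new reading comes with each control period).
- r.snapshot(name): name is "side" or "top"; returns (picture, depth): 420x560x3 uint8, red, green, blue; 420x560 float32, mm along the optical axis (not along the pixel's ray), 0 where there is no reading.
- r.calibration(name): a dict with "fx", "fy", "cx", "cy" (pixels), "k1" (the pictures are not rectified: a ray, as slopes to the right and down, at radius r is drawn at 1 + k1 r^2 times it, then the intrinsics apply), "xyz" and "attitude" of the camera in the world. Camera axes: x right, y up, looking along -z (the intrinsics and any distortion apply to the point x, -y, -z); pixel columns grow to the right and rows downward; lengths in mm; the calibration is good to about 2 mm. A picture is of the moment at which its call begins. calibration takes no time and is no camera call.
- r.job_done(): hands the job in, once; it reports no verdict.
The state is a dict: "clock": time; "q": joint angles; "qvel": joint speeds; "effort": joint torques, N m; "tcp_pos": TCP position; "orientation": TCP orientation; "ft_force": force on the tool from outside, world axes, zero at the start; "ft_torque": the same for the moment, N m; "width": opening from 0.0 (shut) to 1.0 (fully open).
Only numpy, scipy, OpenCV 4.12 (cv2) and the standard library are available. Lean on these libraries where they do the work, as an engineer would, in place of code of your own. Each camera call takes 0.05 s, during which the arm holds its last target. There are 200 camera calls.

## Working session

There is one attempt and no reset: what is moved stays moved. The work goes in short steps, Python scripts to look and compute and a tool call to move; the robot and the scene stay as the last step left them, time stands still between calls to the robot, and variables do not carry over. Pictures are saved under pics/ and viewed, about 12 in all and at most 16, crops included, and the job is handed in when it is done.

Besides the shell and the picture viewer there is one more tool, called after ">>>" as name([rows], argument=value, ...), one row to a line, values as JSON. drive_tool: Moves the arm, as the interface text tells. Its arguments: {"type":"object","properties":{"moves":{"type":"array","items":{"type":"array"}},"fingers":{"type":"number"},"grip_force":{"type":"number"}},"required":["moves"]}

```bash
mkdir -p pics; cat > h.py <<'E'
import numpy as np, cv2
from workcell import r
def snap(n,f):
    p,d=r.snapshot(n); cv2.imwrite('pics/'+f+'.png',p[:,:,::-1]); np.savez('pics/'+f+'.npz',p=p,d=d); return p,d
def load(f):
    z=np.load('pics/'+f+'.npz'); return z['p'],z['d']
def K(c):
    return np.array([[c['fx'],0,c['cx']],[0,c['fy'],c['cy']],[0,0,1.]]),np.array([c['k1'],0,0,0,0.])
def world(n,uv,z):  # z: depth array/scalars (mm along axis)
    c=r.calibration(n);k,ds=K(c)
    uv=np.asarray(uv,float).reshape(-1,1,2); s=cv2.undistortPoints(uv,k,ds)[:,0]
    z=np.asarray(z,float).reshape(-1,1)
    P=np.c_[s[:,:1]*z,-s[:,1:]*z,-z]
    return P@np.array(c['attitude']).T+np.array(c['xyz'])
def onplane(n,uv,h): # intersect ray with world z=h
    a=world(n,uv,np.ones(len(uv)));o=np.array(r.calibration(n)['xyz']);d=a-o
    return o+d*((h-o[2])/d[:,2:])
def cloud(n,d):
    v,u=np.nonzero(d>0); return world(n,np.c_[u,v],d[v,u]),u,v
def pix(n,P):
    c=r.calibration(n);k,ds=K(c);q=(np.asarray(P,float).reshape(-1,3)-np.array(c['xyz']))@np.array(c['attitude'])
    q=q*[1,-1,-1]; return cv2.projectPoints(q.reshape(-1,1,3),np.zeros(3),np.zeros(3),k,ds)[0][:,0]
E
python3 - <<'E'
from h import *
for n in('top','side'):
    snap(n,n+'0'); c=r.calibration(n); print(n,c)
print(r.read_state())
E
```

```text
top {'fx': 513.5872956553662, 'fy': 513.5872956553662, 'cx': 274.3456025154723, 'cy': 214.53421874253254, 'k1': 0.05836038683782814, 'xyz': array([ 238.17697714,   30.04902874, 1695.37401729]), 'attitude': array([[ 0.02343194,  0.98491186, -0.17146303],
       [-0.9994301 ,  0.0272465 ,  0.01992738],
       [ 0.02429848,  0.17089838,  0.984989  ]])}
side {'fx': 410.90754751442074, 'fy': 410.90754751442074, 'cx': 287.079204321323, 'cy': 211.28247387659542, 'k1': -0.0041411960600214945, 'xyz': array([ 30.97316791, 756.60414607, 863.24215282]), 'attitude': array([[-0.84214818,  0.33773429, -0.42038315],
       [-0.5390746 , -0.54694092,  0.6405109 ],
       [-0.01360225,  0.76602296,  0.64266928]])}
{'clock': 0.1, 'q': array([ 1.25339399,  0.33279784, -0.06473257,  1.46083283,  0.02155515,
        1.3499129 , -0.08850227]), 'qvel': array([-6.11886390e-04, -2.47642765e-03, -1.63807308e-03, -2.41795464e-04,
       -6.77816159e-04,  1.53419712e-04,  4.25470055e-06]), 'effort': array([ 1.75266643e-03, -6.26747274e+01,  4.94772813e-02, -3.92426598e+01,
        1.64087140e-02,  6.94291550e-03, -3.07413598e-05]), 'tcp_pos': array([ 181.52814443, -597.71085386,  230.61403464]), 'orientation': array([[ 2.90586238e-01, -9.56848736e-01, -3.68009844e-04],
       [-9.56847979e-01, -2.90586471e-01,  1.20332404e-03],
       [-1.25833777e-03,  2.46006927e-06, -9.99999208e-01]]), 'ft_force': array([ 0.92553189, -0.01645579,  0.1575188 ]), 'ft_torque': array([-0.01682754,  0.0204283 ,  0.01560585]), 'width': 1.0014943344979526}
```

View pics/top0.png

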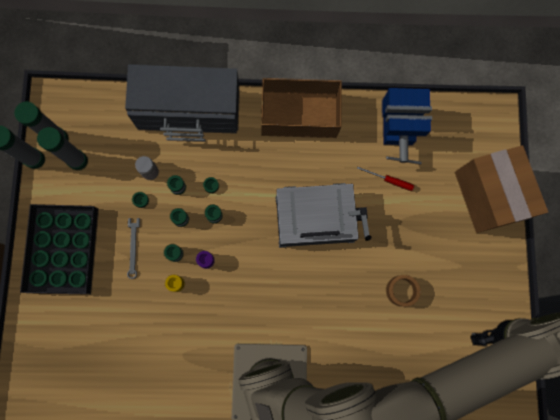

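View pics/side0.png

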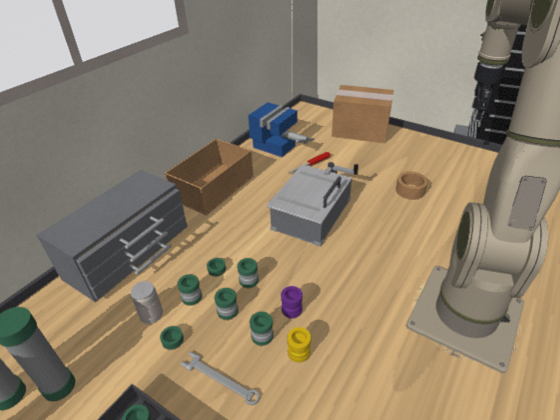

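The candidates in the top view:
- **Green, tall (couplings):** (176,185), (213,214), (179,217) and (173,253). The side view shows them with steel bodies at (189,289), (248,272), (226,303) and (261,328).
- **Green, flat (caps):** (141,200) and (211,185).
- **Decoys:** purple (205,260) and yellow (175,283).

Next I'll measure these and check them in one enlarged crop.

```bash
python3 - <<'E'
from h import *
p,d=load('top0'); W,u,v=cloud('top',d)
hsv=cv2.cvtColor(p,cv2.COLOR_RGB2HSV)
for n,(a,b) in dict(c1=(176,185),c2=(213,214),c3=(179,217),c4=(173,253),pur=(205,260),yel=(175,283),capa=(141,200),capb=(211,185)).items():
    m=(abs(u-a)<16)&(abs(v-b)<16)&(W[:,2]>10)
    Q=W[m]; Q=Q[np.linalg.norm(Q[:,:2]-np.median(Q[:,:2],0),axis=1)<60]
    top=np.percentile(Q[:,2],95); T=Q[Q[:,2]>top-8]
    (cx,cy),rad=cv2.minEnclosingCircle(T[:,:2].astype(np.float32))
    print(n,len(T),'top',top.round(1),'mean',T[:,:2].mean(0).round(1),'circ',round(cx,1),round(cy,1),round(rad,1))
# case lid top: z near 93
m=(abs(W[:,2]-93)<6)&(u>265)&(u<362)&(v>175)&(v<255)
rc=cv2.minAreaRect(W[m][:,:2].astype(np.float32)); print('lid',rc,np.median(W[m][:,2]))
m=(W[:,2]>115)&(W[:,2]<145)&(u>285)&(u<352)&(v>175)&(v<255)
Q=W[m];rc=cv2.minAreaRect(Q[:,:2].astype(np.float32)); print('bar',rc,np.median(Q[:,2]),len(Q))
m=(W[:,2]>85)&(u>350)&(u<378)&(v>200)&(v<245)
Q=W[m];rc=cv2.minAreaRect(Q[:,:2].astype(np.float32)); print('lock',rc,np.median(Q[:,2]),len(Q));k=Q[Q[:,2]>118];print(k.mean(0),len(k))
cv2.imwrite('pics/a.png',cv2.resize(np.hstack([p[165:305,120:260],p[165:305,260:400]])[:,:,::-1],None,fx=2.8,fy=2.8,interpolation=cv2.INTER_CUBIC))
for n,q in dict(cor=[(277,188),(354,185),(358,242),(279,248)],knob=[(367,237)]).items(): print(n,onplane('top',q,93 if n=='cor' else 125).round(1).tolist())
E
```

```text
c1 110 top 68.4 mean [616.5 320.3] circ 617.7 320.4 26.6
c2 112 top 68.3 mean [524.6 195.9] circ 525.1 195.5 26.9
c3 112 top 68.2 mean [508.5 303.5] circ 509.6 304.8 26.7
c4 104 top 68.9 mean [393.9 317.7] circ 394.0 317.1 26.6
pur 115 top 67.8 mean [374.2 215.6] circ 375.0 215.7 26.7
yel 128 top 68.7 mean [297.9 308.2] circ 298.0 309.0 28.4
capa 70 top 26.5 mean [571.7 441.6] circ 569.4 442.6 25.9
capb 65 top 26.9 mean [626.1 210.6] circ 625.9 211.6 26.1
lid ((528.5836181640625, -145.05679321289062), (183.59805297851562, 262.8724670410156), 5.416861534118652) 92.69249020299105
bar ((456.0895080566406, -143.94259643554688), (12.727008819580078, 118.3726577758789), 5.732532024383545) 131.25594131222533 150
lock ((504.71978759765625, -268.5423583984375), (130.67637634277344, 56.158599853515625), 5.5191969871521) 97.03705541533589 412
[ 449.17818621 -294.11685698  125.06745901] 22
cor [[603.4, -8.8, 93.0], [620.3, -255.5, 93.0], [436.7, -267.5, 93.0], [411.2, -19.4, 93.0]]
knob [[449.1, -289.5, 125.0]]
```

View pics/a.png

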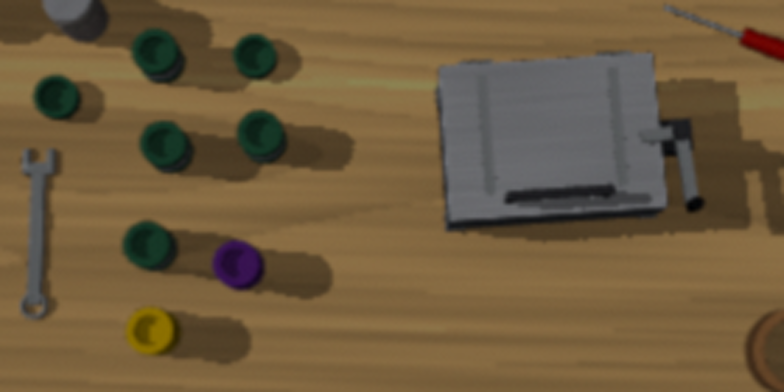

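The crop confirms it: four tall couplings, two flat caps, the purple and yellow decoys left alone, and the locked knob in crop at (695,203). The case yaw is about 5.5°, and the knob is near (449.5,-291).

>>> drive_tool([
  [[26,30,-6],-2],
  [[52,60,-12],-4],
  [[78,90,-18],-6],
  [[104,120,-25],-8],
  [[130,150,-30],-10],
  [[156,180,-37],-11.5],
  [[182,210,-44],-11.5],
  [[208,240,-50],-11.5],
], fingers=0.5, grip_force=30)

```text
clock: 0.77
tcp_pos: [390.2, -355.9, 180.0]
orientation: [[0.094, -0.996, -0.001], [-0.996, -0.094, 0.001], [-0.001, 0.0, -1.0]]
ft_force: [1.2, -0.7, 0.1]
width: 0.5
```

>>> drive_tool([
  [[20,22,0],0],
  [[45,50,0],0],
  [[59,64,0],0],
  [[59,64,-10],0],
])

```text
clock: 1.1
tcp_pos: [453.4, -287.5, 171.4]
orientation: [[0.101, -0.995, 0.003], [-0.995, -0.101, 0.002], [-0.001, -0.003, -1.0]]
ft_force: [0.6, 0.5, 0.8]
width: 0.502
```

>>> drive_tool([
  [[-4,-4,0],0],
  [[-4,-4,-35],0],
  [[-4,-4,-70],0],
  [[-4,-4,-73],0],
  [[-4,-4,-73],0],
])

```text
clock: 1.52
tcp_pos: [447.2, -291.8, 96.9]
orientation: [[0.099, -0.995, -0.001], [-0.995, -0.099, 0.004], [-0.004, 0.001, -1.0]]
ft_force: [0.5, 0.7, 0.7]
width: 0.504
```

```bash
python3 - <<'E'
from h import *
s=r.read_state();print(s['tcp_pos'],s['ft_force'])
p,d=snap('side','side1');q,_=snap('top','top1')
print(pix('side',[[449.5,-291,125],[449.5,-291,91]]),pix('top',[[449.5,-291,125]]))
cv2.imwrite('pics/b.png',np.hstack([cv2.resize(p[130:230,290:390],(400,400)),cv2.resize(q[180:280,310:410],(400,400))])[:,:,::-1])
E
```

```text
[ 447.16850042 -291.83941104   96.94839722] [0.49149217 0.65038516 0.66819029]
[[356.20055485 165.01293838]
 [355.21904246 173.73076601]] [[367.4839897  236.87087631]]
```

View pics/b.png

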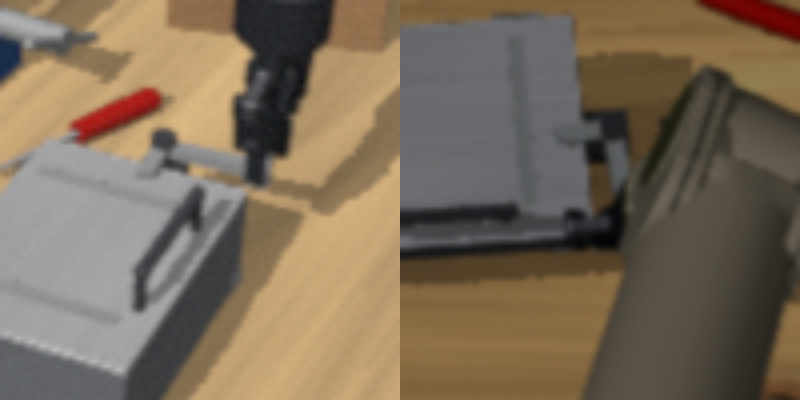

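>>> drive_tool([
  [[0,0,0],0],
  [[0,0,0],0],
  [[0,0,0],0],
  [[0,0,0],0],
  [[0,0,0],0],
], fingers=0, grip_force=25)

```text
clock: 2.03
tcp_pos: [450.5, -293.5, 101.9]
orientation: [[0.1, -0.995, 0.006], [-0.995, -0.1, -0.001], [0.002, -0.006, -1.0]]
ft_force: [-1.8, -0.7, 6.8]
width: 0.172
```

>>> drive_tool([
  [[1.5,-10,0],7],
  [[4.5,-20,0],14],
  [[8.5,-30,0],21],
  [[13.5,-39,0],28],
  [[20,-47,0],35],
  [[27,-54.5,0],42],
  [[35,-61,0],49],
  [[44,-66.5,0],56],
])

```text
clock: 2.7
tcp_pos: [496.2, -358.0, 102.2]
orientation: [[0.884, -0.467, 0.006], [-0.467, -0.884, 0.007], [0.002, -0.009, -1.0]]
ft_force: [3.1, 8.8, 0.3]
width: 0.174
```

>>> drive_tool([
  [[7.5,-6.5,0],7],
  [[17.5,-9.5,0],14],
  [[28,-11.5,0],21],
  [[38,-12.5,0],28],
  [[47,-12,0],33],
  [[53,-11.5,0],34],
  [[54,-11.5,0],34],
  [[54,-11.5,0],34],
])

```text
clock: 3.37
tcp_pos: [544.4, -367.1, 101.5]
orientation: [[0.994, 0.107, -0.013], [0.107, -0.994, 0.015], [-0.011, -0.016, -1.0]]
ft_force: [-31.6, 15.3, 16.8]
width: 0.177
```

>>> drive_tool([
  [[0,0,0],0],
  [[0,0,0],0],
  [[0,0,0],0],
])

```text
clock: 3.62
tcp_pos: [543.6, -366.9, 102.0]
orientation: [[0.994, 0.107, -0.015], [0.107, -0.994, 0.016], [-0.013, -0.017, -1.0]]
ft_force: [-7.4, 4.1, 6.6]
width: 0.177
```

>>> drive_tool([
  [[-1,0,0],0],
  [[-1,0,0],0],
  [[-1,0,0],0],
  [[-1,0,25],0],
  [[-1,0,60],0],
  [[-1,0,80],0],
  [[-1,0,80],0],
], fingers=0.5)

```text
clock: 4.2
tcp_pos: [545.1, -367.9, 187.6]
orientation: [[0.994, 0.107, -0.008], [0.107, -0.994, 0.011], [-0.006, -0.012, -1.0]]
ft_force: [0.8, 0.0, 1.0]
width: 0.501
```

```bash
python3 - <<'E'
from h import *
s=r.read_state();print(s['tcp_pos'],s['ft_force'])
p,d=snap('side','side2');q,_=snap('top','top2')
for n in('top','side'):
  print(n,pix(n,[[456.1,-143.9,127],[542.7,-367,125]]))
cv2.imwrite('pics/c.png',np.hstack([cv2.resize(p[130:230,290:390],(400,400)),cv2.resize(q[180:280,270:370],(400,400))])[:,:,::-1])
E
```

```text
[ 545.0683479  -367.86829626  187.61787222] [0.80405847 0.01296156 1.0299205 ]
top [[319.98977763 233.37464579]
 [391.61319055 207.88679063]]
side [[333.03890202 187.16319601]
 [340.9532361  146.60323485]]
```

View pics/c.png

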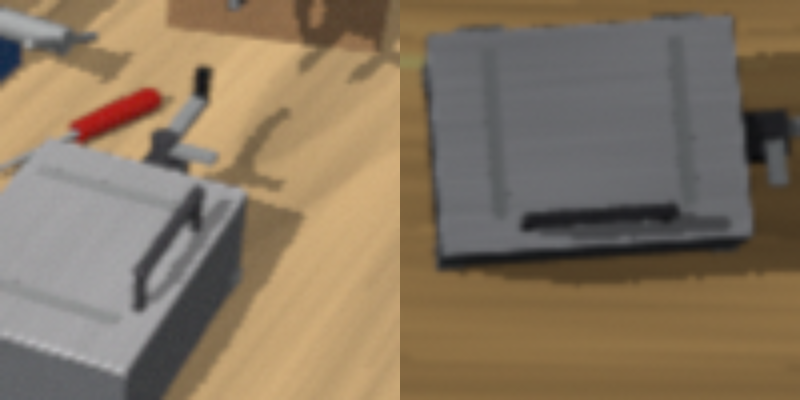

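>>> drive_tool([
  [[-15,37,0],0],
  [[-30,75,0],0],
  [[-45,112,0],0],
  [[-60,150,0],0],
  [[-75,187,0],-0.5],
  [[-89,224,0],-0.5],
  [[-89,224,0],-0.5],
  [[-89,224,0],-0.5],
])

```text
clock: 4.97
tcp_pos: [453.4, -141.5, 182.3]
orientation: [[0.995, 0.101, -0.014], [0.101, -0.995, 0.014], [-0.012, -0.015, -1.0]]
ft_force: [0.5, -0.9, 0.1]
width: 0.497
```

>>> drive_tool([
  [[0,0,-25],0],
  [[0,0,-50],0],
  [[0,0,-70],0],
  [[0,0,-76],0],
  [[0,0,-76],0],
])

```text
clock: 5.38
tcp_pos: [452.3, -141.9, 104.4]
orientation: [[0.995, 0.1, -0.017], [0.1, -0.995, 0.016], [-0.015, -0.017, -1.0]]
ft_force: [0.4, 0.1, -0.4]
width: 0.505
```

>>> drive_tool([
  [[0,0,0],0],
  [[0,0,0],0],
  [[0,0,0],0],
  [[0,0,0],0],
  [[0,0,0],0],
], fingers=0, grip_force=40)

```text
clock: 5.8
tcp_pos: [457.7, -142.0, 107.0]
orientation: [[0.995, 0.101, -0.005], [0.101, -0.995, 0.014], [-0.004, -0.015, -1.0]]
ft_force: [20.2, -0.2, -9.9]
width: 0.123
```

>>> drive_tool([
  [[5,0.5,16],0],
  [[11.5,1,31],0],
  [[19.5,2,45.5],0],
  [[29,3,59],0],
  [[39.5,4,71.5],0],
  [[51.5,5,83],0],
  [[64.5,6,93],0],
  [[78.5,7.5,102],0],
])

```text
clock: 6.47
tcp_pos: [535.6, -134.8, 211.0]
orientation: [[0.995, 0.1, -0.007], [0.1, -0.995, 0.013], [-0.006, -0.014, -1.0]]
ft_force: [-9.5, -0.8, 8.2]
width: 0.126
```

>>> drive_tool([
  [[15,1.5,6.5],0],
  [[30.5,3,12],0],
  [[46.5,5,16.5],0],
  [[63,6.5,19],0],
  [[79.5,8,20.5],0],
  [[96,9.5,20],0],
  [[112,11,17.5],0],
  [[128,12.5,13.5],0],
])

```text
clock: 7.13
tcp_pos: [664.5, -122.8, 226.1]
orientation: [[0.995, 0.099, -0.006], [0.099, -0.995, 0.013], [-0.004, -0.013, -1.0]]
ft_force: [-1.1, -0.2, 2.5]
width: 0.122
```

>>> drive_tool([
  [[8,1,-3],0],
  [[15.5,1.5,-5.5],0],
  [[22,2,-8.5],0],
  [[25,2.5,-10],0],
  [[25,2.5,-10],0],
])

```text
clock: 7.55
tcp_pos: [689.9, -120.3, 216.1]
orientation: [[0.995, 0.099, -0.005], [0.099, -0.995, 0.013], [-0.004, -0.013, -1.0]]
ft_force: [-0.4, 0.5, -2.0]
width: 0.123
```

>>> drive_tool([
  [[2,0,0],0],
  [[3,0,0],0],
  [[3,0,0],0],
  [[4,0,20],0],
  [[5,0,50],0],
  [[5,0,85],0],
  [[5,0,100],0],
  [[5,0,100],0],
], fingers=0.26)

```text
clock: 8.22
tcp_pos: [696.0, -120.2, 321.4]
orientation: [[0.995, 0.099, 0.002], [0.099, -0.995, 0.012], [0.003, -0.012, -1.0]]
ft_force: [-0.6, 0.3, 0.7]
width: 0.26
```

```bash
python3 - <<'E'
from h import *
s=r.read_state();print(s['tcp_pos'],s['ft_force'],s['width'])
p,d=snap('side','side3')
cv2.imwrite('pics/d.png',cv2.resize(p[60:300,130:450],(800,600))[:,:,::-1])
E
```

```text
[ 695.98213376 -120.21945979  321.44244366] [-0.62828302  0.2957236   0.71881662] 0.26004174004138225
```

View pics/d.png

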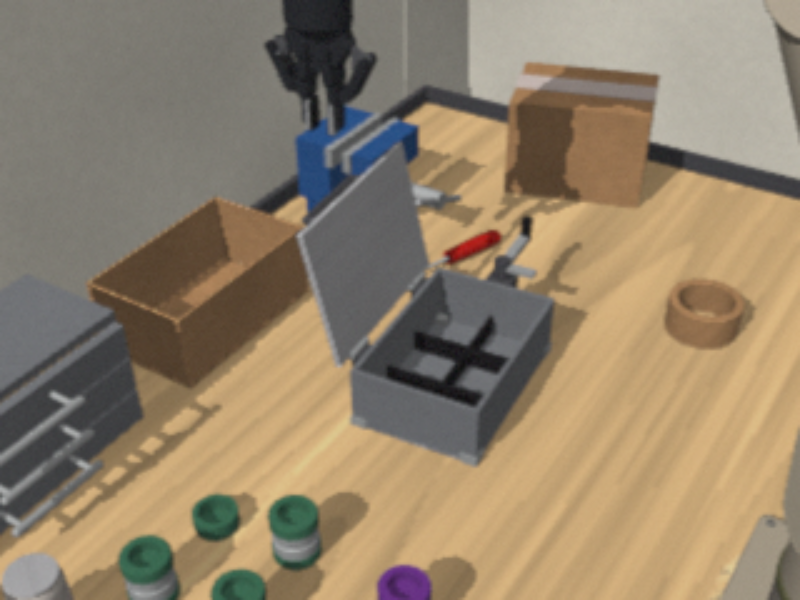

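The lid stands open by itself, with the gripper clear of the bar, and the case is empty.

>>> drive_tool([
  [[-15,33,0],7],
  [[-35,70,0],14],
  [[-57,107,0],21],
  [[-80,143,0],28],
  [[-100,180,0],35],
  [[-120,217,-10],42],
  [[-140,253,-25],49],
  [[-158,285,-40],56],
], fingers=0.87)

```text
clock: 8.93
tcp_pos: [538.2, 162.1, 279.7]
orientation: [[0.469, 0.883, -0.01], [0.883, -0.469, 0.005], [-0.0, -0.012, -1.0]]
ft_force: [1.2, 0.4, -0.1]
width: 0.871
```

```bash
python3 - <<'E'
from h import *
s=r.read_state();print(s['tcp_pos'],s['q'].round(2))
q,d=snap('top','top4'); W,u,v=cloud('top',d)
for n,(a,b) in dict(c1=(176,185),c2=(213,214),c3=(179,217),c4=(173,253)).items():
    m=(abs(u-a)<16)&(abs(v-b)<16)&(W[:,2]>50)&(W[:,2]<75)
    if m.sum()>20: print(n,m.sum(),cv2.minEnclosingCircle(W[m][:,:2].astype(np.float32)))
m=(abs(W[:,2]-85)<7)&(u>265)&(u<362)&(v>185)&(v<260); print(m.sum(),cv2.minAreaRect(W[m][:,:2].astype(np.float32)))
th=np.radians(5.5);R=np.array([[np.cos(th),-np.sin(th)],[np.sin(th),np.cos(th)]])
P=[np.r_[R@[x,y]+[521,-136.5],85] for x,y in[(-83.5,123.5),(83.5,123.5),(83.5,-123.5),(-83.5,-123.5)]]
P+= [np.r_[R@[x,y]+[521,-136.5],34] for x,y in[(0,40),(0,-40)]]
im=cv2.resize(q[150:270,250:410],(800,600),interpolation=cv2.INTER_CUBIC)[:,:,::-1].copy()
for a in pix('top',P): cv2.drawMarker(im,tuple(int(x) for x in (a-[250,150])*5+2),(0,0,255),0,12,1)
cv2.imwrite('pics/e.png',im)
E
```

```text
[538.15697787 162.13129754 279.65429912] [ 0.42  0.31 -0.97  1.51  0.25  1.46  0.53]
c1 191 ((618.4542236328125, 320.3923645019531), 27.47309684753418)
c2 71 ((519.3709106445312, 205.20196533203125), 24.2515926361084)
c3 203 ((510.1127624511719, 305.7405700683594), 27.224689483642578)
c4 208 ((393.9742126464844, 317.8394775390625), 27.085384368896484)
612 ((528.4718627929688, -146.06024169921875), (183.43740844726562, 264.72882080078125), 4.922335624694824)
```

View pics/e.png

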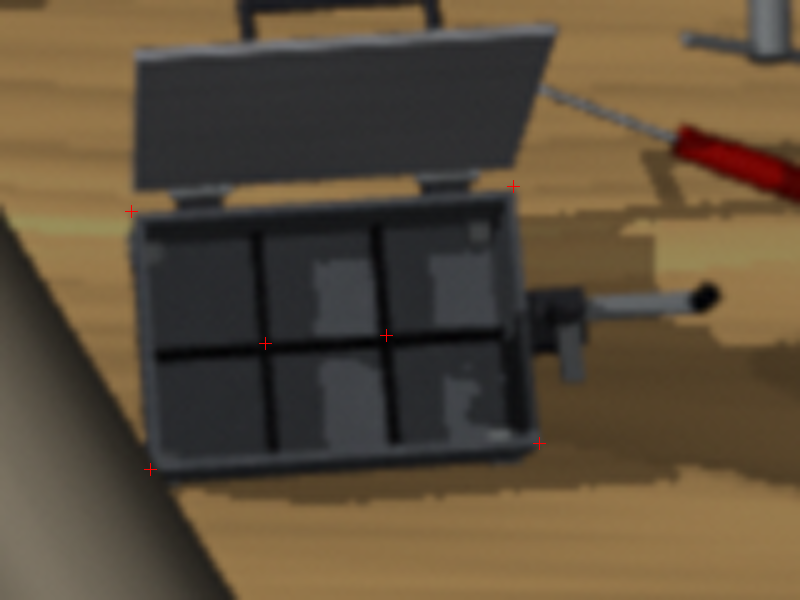

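>>> drive_tool([
  [[-5,15,-30],7],
  [[-13,33.5,-70],14],
  [[-13,33.5,-110],21],
  [[-13,33.5,-140],28],
  [[-13,33.5,-165],33.5],
  [[-13,33.5,-165],33.5],
])

```text
clock: 9.48
tcp_pos: [516.5, 201.4, 106.3]
orientation: [[-0.12, 0.992, -0.025], [0.993, 0.12, -0.005], [-0.002, -0.025, -1.0]]
ft_force: [-0.5, -0.1, -1.6]
width: 0.867
```

>>> drive_tool([
  [[0,0,-25],0],
  [[0,0,-50],0],
  [[0,0,-70],0],
  [[0,0,-80],0],
  [[0,0,-80],0],
])

```text
clock: 9.9
tcp_pos: [515.8, 200.7, 25.4]
orientation: [[-0.117, 0.993, -0.027], [0.993, 0.117, -0.006], [-0.003, -0.027, -1.0]]
ft_force: [0.3, -0.2, 0.2]
width: 0.87
```

>>> drive_tool([
  [[9,-5,7],1],
  [[9,-5,7],1],
  [[9,-5,7],1],
])

```text
clock: 10.15
tcp_pos: [526.0, 195.8, 34.0]
orientation: [[-0.132, 0.991, -0.024], [0.991, 0.131, -0.006], [-0.003, -0.025, -1.0]]
ft_force: [-0.8, -0.3, 0.9]
width: 0.871
```

>>> drive_tool([
  [[0,0,0],0],
  [[0,0,0],0],
  [[0,0,0],0],
  [[0,0,0],0],
  [[0,0,0],0],
  [[0,0,0],0],
], fingers=0, grip_force=60)

```text
clock: 10.65
tcp_pos: [526.4, 196.5, 35.4]
orientation: [[-0.131, 0.991, -0.023], [0.991, 0.131, -0.005], [-0.002, -0.023, -1.0]]
ft_force: [-2.7, -0.8, 10.1]
width: 0.613
```

>>> drive_tool([
  [[0,0,20],0],
  [[0,0,55],0],
  [[0,-10,90],0],
  [[3,-40,115],0],
  [[7,-75,125],0],
  [[11,-113,125],-1],
  [[15,-151,125],-1.5],
  [[19,-189,125],-1.5],
])

```text
clock: 11.32
tcp_pos: [544.7, 5.9, 160.4]
orientation: [[-0.105, 0.994, -0.023], [0.995, 0.104, -0.006], [-0.003, -0.024, -1.0]]
ft_force: [1.0, 0.9, -4.4]
width: 0.617
```

>>> drive_tool([
  [[4,-36,0],0],
  [[8,-72,0],0],
  [[11,-105,0],0],
  [[14,-130,0],0],
  [[15,-141,0],0],
  [[15,-141,0],0],
  [[15,-141,0],0],
])

```text
clock: 11.9
tcp_pos: [559.3, -134.8, 160.0]
orientation: [[-0.104, 0.994, -0.024], [0.995, 0.104, -0.005], [-0.002, -0.024, -1.0]]
ft_force: [0.3, 1.0, -4.5]
width: 0.615
```

>>> drive_tool([
  [[1,1.5,-30],0],
  [[1,1.5,-60],0],
  [[1,1.5,-85],0],
  [[1,1.5,-103],0],
  [[1,1.5,-112],0],
  [[1,1.5,-116],0],
  [[1,1.5,-116],0],
])

```text
clock: 12.48
tcp_pos: [560.2, -132.1, 44.0]
orientation: [[-0.105, 0.994, -0.024], [0.994, 0.105, -0.004], [-0.002, -0.025, -1.0]]
ft_force: [-0.4, -0.4, -3.5]
width: 0.613
```

Weight is still on the gripper, so I'll lower 2.5 mm and open.

>>> drive_tool([
  [[0,0,-2.5],0],
  [[0,0,-2.5],0],
  [[0,0,-2.5],0],
])

```text
clock: 12.73
tcp_pos: [560.8, -132.0, 42.4]
orientation: [[-0.105, 0.994, -0.023], [0.994, 0.105, -0.005], [-0.002, -0.023, -1.0]]
ft_force: [0.2, -0.6, -5.1]
width: 0.615
```

>>> drive_tool([
  [[0,0,0],0],
  [[0,0,0],0],
  [[0,0,0],0],
  [[0,0,20],0],
  [[0,0,50],0],
  [[0,0,85],0],
  [[0,10,110],0],
  [[0,40,115],0],
], fingers=0.76)

```text
clock: 13.4
tcp_pos: [563.0, -96.2, 162.0]
orientation: [[-0.098, 0.995, -0.017], [0.995, 0.098, -0.008], [-0.006, -0.018, -1.0]]
ft_force: [1.5, -0.0, -0.4]
width: 0.763
```

```bash
cat > loc.py <<'E'
from h import *
import sys
q,d=snap('top',sys.argv[1]); W,u,v=cloud('top',d)
m=((W[:,2]>48)&(W[:,2]<78)&(u>100)&(u<240)&(v>165)&(v<300))
im=np.zeros(d.shape,np.uint8); im[v[m],u[m]]=255
n,l,st,_=cv2.connectedComponentsWithStats(im)
L=l[v,u]
for i in range(1,n):
    if st[i,4]<40: continue
    Q=W[m&(L==i)]; px=l==i
    print(st[i].tolist(),[np.round(x,1) for x in cv2.minEnclosingCircle(Q[:,:2].astype(np.float32))],q[px].mean(0).round())
print(r.read_state()['tcp_pos'],r.read_state()['ft_force'])
E
python3 loc.py top5
```

```text
[138, 166, 18, 11, 56] [array([659.9, 414.2]), np.float64(27.9)] [47. 43. 41.]
[167, 175, 17, 17, 209] [array([617.5, 321.5]), np.float64(27.9)] [24. 49. 34.]
[170, 208, 17, 17, 218] [array([509.8, 305. ]), np.float64(26.9)] [25. 50. 35.]
[164, 244, 18, 17, 215] [array([394.6, 317.2]), np.float64(27.1)] [26. 51. 35.]
[196, 251, 17, 17, 223] [array([375.1, 216. ]), np.float64(26.9)] [53. 20. 73.]
[164, 274, 19, 18, 236] [array([298.3, 309.3]), np.float64(28.3)] [126. 100.   5.]
[562.58617961 -85.86373374 161.65872461] [ 0.07913907  7.28297966 -0.4149328 ]
```

>>> drive_tool([
  [[-5,38,0],0],
  [[-10,77,0],0],
  [[-15,116,0],0],
  [[-20,155,0],0],
  [[-26,194,0],0],
  [[-31,233,0],0],
  [[-36,272,0],0],
  [[-42,311,0],0],
], fingers=0.87)

```text
clock: 14.12
tcp_pos: [520.2, 226.9, 161.9]
orientation: [[-0.108, 0.994, -0.016], [0.994, 0.108, -0.004], [-0.002, -0.017, -1.0]]
ft_force: [1.5, -0.1, -0.9]
width: 0.866
```

>>> drive_tool([
  [[-5,35,0],0],
  [[-10,65,0],0],
  [[-10,78,-20],0],
  [[-10,78,-50],0],
  [[-10,78,-60],0],
  [[-10,78,-60],0],
])

```text
clock: 14.62
tcp_pos: [509.0, 303.7, 99.4]
orientation: [[-0.108, 0.994, -0.02], [0.994, 0.108, -0.006], [-0.004, -0.021, -1.0]]
ft_force: [-0.4, 0.2, 0.1]
width: 0.868
```

>>> drive_tool([
  [[1,1,-25],0],
  [[1,1,-48],0],
  [[1,1,-62],0],
  [[1,1,-65.5],0],
  [[1,1,-65.5],0],
  [[1,1,-65.5],0],
])

```text
clock: 15.12
tcp_pos: [510.7, 305.0, 35.4]
orientation: [[-0.108, 0.994, -0.019], [0.994, 0.108, -0.005], [-0.003, -0.019, -1.0]]
ft_force: [-0.1, 1.2, 0.6]
width: 0.871
```

>>> drive_tool([
  [[0,0,0],0],
  [[0,0,0],0],
  [[0,0,0],0],
  [[0,0,0],0],
  [[0,0,0],0],
  [[0,0,0],0],
], fingers=0)

```text
clock: 15.62
tcp_pos: [511.7, 306.0, 37.6]
orientation: [[-0.108, 0.994, -0.016], [0.994, 0.108, -0.004], [-0.002, -0.017, -1.0]]
ft_force: [-1.3, -0.7, 9.7]
width: 0.615
```

>>> drive_tool([
  [[0,0,20],0],
  [[0,0,55],0],
  [[0,-10,90],0],
  [[-3,-40,115],0],
  [[-6,-75,125],0],
  [[-9,-113,125],0],
  [[-12,-151,125],0],
  [[-15,-189,125],0],
])

```text
clock: 16.28
tcp_pos: [496.0, 115.4, 162.9]
orientation: [[-0.108, 0.994, -0.016], [0.994, 0.108, -0.004], [-0.003, -0.016, -1.0]]
ft_force: [0.6, -0.8, -4.7]
width: 0.614
```

>>> drive_tool([
  [[-2,-38,0],0],
  [[-4,-76,0],0],
  [[-6,-114,0],0],
  [[-9,-152,0],0],
  [[-11,-190,0],0],
  [[-13,-225,0],0],
  [[-15,-250,0],0],
  [[-15,-256,0],0],
])

```text
clock: 16.95
tcp_pos: [479.7, -146.1, 162.8]
orientation: [[-0.102, 0.995, -0.017], [0.995, 0.102, -0.006], [-0.005, -0.017, -1.0]]
ft_force: [-1.2, 0.2, -3.8]
width: 0.614
```

>>> drive_tool([
  [[0,0,0],0],
  [[0,0,-15],0],
  [[0,0,-45],0],
  [[0,0,-60],0],
  [[0,0,-60],0],
])

```text
clock: 17.37
tcp_pos: [477.8, -144.3, 100.1]
orientation: [[-0.104, 0.994, -0.021], [0.995, 0.104, -0.004], [-0.002, -0.022, -1.0]]
ft_force: [-1.1, -0.4, -4.5]
width: 0.612
```

>>> drive_tool([
  [[3,3,0],0],
  [[3,3,-20],0],
  [[3,3,-42],0],
  [[3,3,-53],0],
  [[3,3,-56],0],
  [[3,3,-56.5],0],
  [[3,3,-56.5],0],
])

```text
clock: 17.95
tcp_pos: [481.7, -141.1, 44.8]
orientation: [[-0.104, 0.994, -0.02], [0.995, 0.104, -0.005], [-0.002, -0.02, -1.0]]
ft_force: [0.3, -1.0, -3.8]
width: 0.612
```

>>> drive_tool([
  [[0,0,0],0],
  [[0,0,0],0],
  [[0,0,0],0],
  [[0,0,20],0],
  [[0,0,50],0],
  [[0,0,85],0],
  [[0,10,110],-6],
  [[0,40,115],-13],
], fingers=0.76)

```text
clock: 18.62
tcp_pos: [484.0, -104.6, 164.3]
orientation: [[0.132, 0.991, -0.014], [0.991, -0.132, -0.003], [-0.005, -0.014, -1.0]]
ft_force: [2.0, 0.5, -0.3]
width: 0.76
```

```bash
python3 loc.py top6; python3 - <<'E'
from h import *
p,d=snap('side','side6')
cv2.imwrite('pics/f.png',cv2.resize(p[90:250,210:410],(800,640))[:600,:,::-1])
E
```

```text
[138, 166, 18, 12, 54] [array([660.6, 414.7]), np.float64(27.5)] [47. 43. 41.]
[167, 175, 17, 17, 209] [array([618.4, 320.7]), np.float64(27.7)] [24. 49. 34.]
[164, 244, 18, 17, 222] [array([394.5, 316.8]), np.float64(27.1)] [25. 51. 35.]
[196, 251, 17, 17, 216] [array([375. , 215.7]), np.float64(27.1)] [53. 21. 73.]
[164, 274, 19, 18, 236] [array([297.6, 309.3]), np.float64(28.3)] [125.  99.   5.]
[483.81260805 -95.55610914 163.78683638] [ 1.84493018  8.23473218 -0.16791386]
```

View pics/f.png

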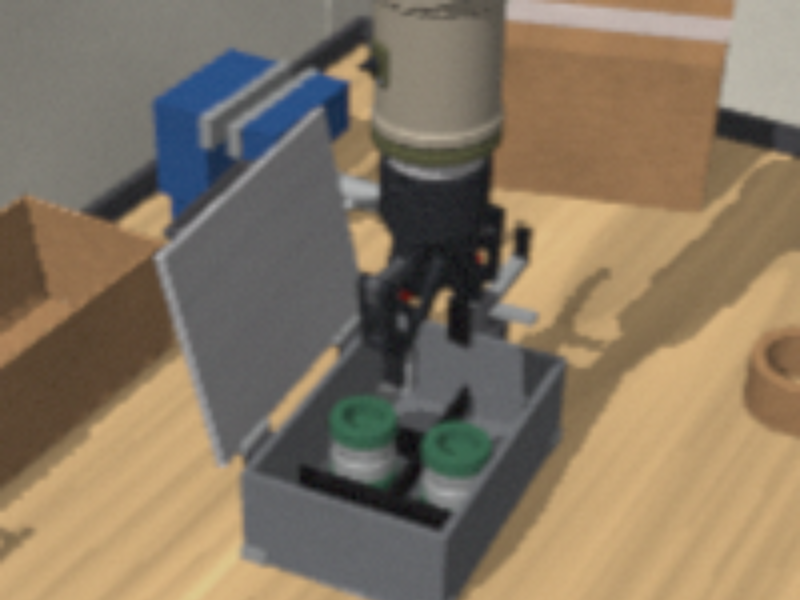

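>>> drive_tool([
  [[12,36,0],-7],
  [[24,73,0],-14],
  [[36,110,0],-21],
  [[48,148,0],-28],
  [[60,186,0],-32],
  [[72,224,0],-32],
  [[84,262,0],-32],
  [[97,300,0],-32],
], fingers=0.87)

```text
clock: 19.38
tcp_pos: [576.0, 190.4, 162.3]
orientation: [[0.631, 0.776, -0.014], [0.776, -0.631, 0.007], [-0.003, -0.015, -1.0]]
ft_force: [0.4, -0.1, -0.0]
width: 0.872
```

>>> drive_tool([
  [[12,38,0],0],
  [[24,76,0],0],
  [[34,105,0],0],
  [[37,114,-15],0],
  [[37,114,-45],0],
  [[37,114,-60],0],
  [[37,114,-60],0],
])

```text
clock: 19.97
tcp_pos: [611.5, 302.2, 97.7]
orientation: [[0.63, 0.776, -0.02], [0.776, -0.631, 0.004], [-0.01, -0.017, -1.0]]
ft_force: [-0.5, -1.5, -1.2]
width: 0.87
```

>>> drive_tool([
  [[6.5,18.5,0],0],
  [[6.5,18.5,0],0],
  [[6.5,18.5,-25],0],
  [[6.5,18.5,-48],0],
  [[6.5,18.5,-61],0],
  [[6.5,18.5,-63],0],
  [[6.5,18.5,-63],0],
])

```text
clock: 20.55
tcp_pos: [618.0, 320.0, 34.9]
orientation: [[0.631, 0.776, -0.02], [0.776, -0.631, 0.003], [-0.01, -0.018, -1.0]]
ft_force: [-0.6, 0.0, 0.5]
width: 0.872
```

>>> drive_tool([
  [[0,0,0],0],
  [[0,0,0],0],
  [[0,0,0],0],
  [[0,0,0],0],
  [[0,0,0],0],
  [[0,0,0],0],
], fingers=0)

```text
clock: 21.05
tcp_pos: [619.5, 320.8, 37.7]
orientation: [[0.631, 0.775, -0.016], [0.776, -0.631, 0.005], [-0.006, -0.016, -1.0]]
ft_force: [-0.0, -0.5, 6.3]
width: 0.611
```

>>> drive_tool([
  [[0,0,20],0],
  [[0,0,55],0],
  [[0,-10,90],0],
  [[-8,-40,115],0],
  [[-15,-75,127],0],
  [[-23,-113,127],0],
  [[-30,-150,127],0],
  [[-38,-187,127],0],
])

```text
clock: 21.72
tcp_pos: [580.9, 131.9, 165.4]
orientation: [[0.631, 0.775, -0.016], [0.776, -0.631, 0.004], [-0.006, -0.015, -1.0]]
ft_force: [0.9, -0.4, -4.2]
width: 0.614
```

>>> drive_tool([
  [[-15,-35,0],0],
  [[-30,-72,0],0],
  [[-45,-109,0],0],
  [[-58,-147,0],0],
  [[-68,-186,0],0],
  [[-77,-226,0],0],
  [[-84,-266,0],0],
  [[-87,-306,0],0],
])

```text
clock: 22.38
tcp_pos: [492.5, -176.0, 166.3]
orientation: [[0.631, 0.776, -0.016], [0.776, -0.631, 0.002], [-0.008, -0.014, -1.0]]
ft_force: [1.8, -0.6, -4.2]
width: 0.613
```

>>> drive_tool([
  [[0,-30,0],0],
  [[0,-41,0],0],
  [[0,-41,0],0],
  [[0,-41,-20],0],
  [[0,-41,-45],0],
  [[0,-41,-55],0],
  [[0,-41,-55],0],
])

```text
clock: 22.97
tcp_pos: [491.1, -215.4, 109.4]
orientation: [[0.63, 0.777, -0.019], [0.777, -0.63, 0.005], [-0.009, -0.018, -1.0]]
ft_force: [-1.0, 0.4, -3.8]
width: 0.611
```

>>> drive_tool([
  [[2.5,1.5,0],0],
  [[2.5,1.5,-25],0],
  [[2.5,1.5,-48],0],
  [[2.5,1.5,-60],0],
  [[2.5,1.5,-64.5],0],
  [[2.5,1.5,-65],0],
  [[2.5,1.5,-65],0],
])

```text
clock: 23.55
tcp_pos: [494.4, -213.9, 45.5]
orientation: [[0.63, 0.777, -0.018], [0.777, -0.63, 0.004], [-0.008, -0.017, -1.0]]
ft_force: [-0.3, -0.3, -3.6]
width: 0.613
```

No contact force, so it isn't touching the walls. I'll lower 1.5 mm, open a little and go up.

>>> drive_tool([
  [[0,0,-1.5],0],
  [[0,0,-1.5],0],
  [[0,0,-1.5],0],
])

```text
clock: 23.8
tcp_pos: [494.9, -214.1, 44.8]
orientation: [[0.63, 0.777, -0.017], [0.777, -0.63, 0.003], [-0.008, -0.015, -1.0]]
ft_force: [-0.9, 1.0, -3.9]
width: 0.611
```

>>> drive_tool([
  [[0,0,0],0],
  [[0,0,0],0],
  [[0,0,0],0],
  [[0,0,20],0],
  [[0,0,50],0],
  [[0,0,85],0],
  [[-5,20,110],0],
  [[-10,50,118],0],
], fingers=0.72)

```text
clock: 24.47
tcp_pos: [486.7, -166.2, 166.8]
orientation: [[0.633, 0.774, -0.012], [0.774, -0.633, 0.001], [-0.007, -0.01, -1.0]]
ft_force: [0.6, 0.6, 0.1]
width: 0.718
```

```bash
python3 loc.py top7
```

```text
[138, 166, 18, 12, 59] [array([661.2, 415.3]), np.float64(27.7)] [48. 44. 41.]
[164, 244, 18, 17, 217] [array([394.7, 317.6]), np.float64(27.2)] [26. 51. 35.]
[196, 251, 17, 17, 220] [array([374.6, 215.8]), np.float64(26.7)] [53. 21. 73.]
[164, 274, 19, 18, 241] [array([298.3, 309.5]), np.float64(28.5)] [126. 100.   5.]
[ 486.50937808 -157.67428943  166.92192018] [2.50304643 7.18837957 1.20497875]
```

>>> drive_tool([
  [[-7,40,0],0],
  [[-14,80,0],0],
  [[-21,120,0],0],
  [[-29,160,0],0],
  [[-37,200,0],0],
  [[-45,240,0],0],
  [[-53,280,0],0],
  [[-61,320,0],0],
], fingers=0.87)

```text
clock: 25.18
tcp_pos: [424.8, 164.1, 167.3]
orientation: [[0.626, 0.78, -0.011], [0.78, -0.626, 0.002], [-0.005, -0.009, -1.0]]
ft_force: [0.9, -0.3, 0.2]
width: 0.87
```

>>> drive_tool([
  [[-8,40,0],0],
  [[-16,80,0],0],
  [[-24,120,0],0],
  [[-29,150,0],0],
  [[-31,155,0],0],
  [[-31,155,-30],0],
  [[-31,155,-60],0],
  [[-31,155,-65],0],
])

```text
clock: 25.85
tcp_pos: [392.2, 317.5, 98.5]
orientation: [[0.626, 0.78, -0.015], [0.78, -0.626, -0.001], [-0.01, -0.011, -1.0]]
ft_force: [0.0, -1.6, -0.9]
width: 0.865
```

>>> drive_tool([
  [[2,0,0],0],
  [[2,0,-25],0],
  [[2,0,-48],0],
  [[2,0,-61],0],
  [[2,0,-64],0],
  [[2,0,-64],0],
])

```text
clock: 26.35
tcp_pos: [394.4, 317.6, 35.0]
orientation: [[0.626, 0.78, -0.015], [0.78, -0.626, -0.001], [-0.01, -0.011, -1.0]]
ft_force: [0.9, -0.5, -0.2]
width: 0.873
```

>>> drive_tool([
  [[0,0,0],0],
  [[0,0,0],0],
  [[0,0,0],0],
  [[0,0,0],0],
  [[0,0,0],0],
  [[0,0,0],0],
], fingers=0)

```text
clock: 26.85
tcp_pos: [395.5, 318.5, 37.1]
orientation: [[0.626, 0.78, -0.012], [0.78, -0.626, 0.0], [-0.008, -0.01, -1.0]]
ft_force: [-1.0, -1.5, 8.7]
width: 0.613
```

>>> drive_tool([
  [[0,0,20],0],
  [[0,0,55],0],
  [[3,-10,90],0],
  [[10,-40,115],0],
  [[18,-75,127],0],
  [[26,-113,127],0],
  [[34,-150,127],0],
  [[42,-187,127],0],
])

```text
clock: 27.52
tcp_pos: [437.6, 129.8, 164.9]
orientation: [[0.626, 0.78, -0.011], [0.78, -0.626, -0.001], [-0.008, -0.008, -1.0]]
ft_force: [1.5, -0.5, -3.2]
width: 0.614
```

>>> drive_tool([
  [[8,-36,0],0],
  [[16,-74,0],0],
  [[24,-112,0],0],
  [[32,-150,0],0],
  [[39,-180,0],0],
  [[42,-196,0],0],
  [[42,-196,0],0],
  [[42,-196,0],0],
])

```text
clock: 28.18
tcp_pos: [479.5, -66.3, 165.2]
orientation: [[0.627, 0.779, -0.011], [0.779, -0.627, -0.001], [-0.007, -0.008, -1.0]]
ft_force: [0.1, 1.0, -4.2]
width: 0.617
```

>>> drive_tool([
  [[0,0,-20],0],
  [[0,0,-45],0],
  [[0,0,-57],0],
  [[0,0,-57],0],
  [[0,0,-57],0],
])

```text
clock: 28.6
tcp_pos: [479.4, -65.0, 108.5]
orientation: [[0.625, 0.781, -0.012], [0.781, -0.625, 0.0], [-0.007, -0.009, -1.0]]
ft_force: [0.1, 0.5, -2.8]
width: 0.617
```

>>> drive_tool([
  [[0,-1.5,-20],0],
  [[0,-1.5,-45],0],
  [[0,-1.5,-58],0],
  [[0,-1.5,-63.5],0],
  [[0,-1.5,-64.5],0],
  [[0,-1.5,-64.5],0],
  [[0,-1.5,-64.5],0],
])

```text
clock: 29.18
tcp_pos: [480.2, -66.5, 45.2]
orientation: [[0.625, 0.781, -0.01], [0.781, -0.625, -0.0], [-0.006, -0.008, -1.0]]
ft_force: [-0.3, 0.0, -3.4]
width: 0.612
```

>>> drive_tool([
  [[0,0,0],0],
  [[0,0,0],0],
  [[0,0,0],0],
  [[0,0,20],0],
  [[0,0,50],0],
  [[0,0,85],0],
  [[-15,10,115],0],
  [[-40,30,145],0],
], fingers=0.72)

```text
clock: 29.85
tcp_pos: [444.4, -39.4, 189.1]
orientation: [[0.626, 0.78, -0.008], [0.78, -0.626, 0.002], [-0.003, -0.007, -1.0]]
ft_force: [-0.9, -1.2, 1.4]
width: 0.717
```

>>> drive_tool([
  [[-10,35,20],-6],
  [[-15,70,40],-12],
  [[-15,105,60],-18],
  [[-15,140,80],-25],
  [[-15,160,100],-32],
  [[-15,160,120],-39],
  [[-15,160,130],-45],
  [[-15,160,130],-45],
])

```text
clock: 30.52
tcp_pos: [430.3, 121.5, 321.0]
orientation: [[0.995, 0.105, -0.001], [0.105, -0.994, 0.005], [-0.0, -0.005, -1.0]]
ft_force: [-0.9, -0.1, -0.2]
width: 0.719
```

```bash
python3 - <<'E'
from h import *
print(r.read_state()['tcp_pos'],r.read_state()['q'].round(2))
q,d=snap('top','top8');p,_=snap('side','side8')
W,u,v=cloud('top',d)
m=(W[:,2]>55)&(W[:,2]<80)&(u>280)&(u<352)&(v>197)&(v<240)
im=np.zeros(d.shape,np.uint8); hs=cv2.cvtColor(q,cv2.COLOR_RGB2HSV)
sel=m&(hs[v,u,1]>90); im[v[sel],u[sel]]=255
n,l,st,_=cv2.connectedComponentsWithStats(im);L=l[v,u]
th=np.radians(5.5);R=np.array([[np.cos(th),-np.sin(th)],[np.sin(th),np.cos(th)]])
for i in range(1,n):
    if st[i,4]>40: Q=W[sel&(L==i)];c=np.array(cv2.minEnclosingCircle(Q[:,:2].astype(np.float32))[0]);print(st[i],c,(c-[520.5,-137])@R,np.median(Q[:,2]))
# bar when open
m=(W[:,2]>205)&(W[:,2]<300)&(u>270)&(u<362)&(v>140)&(v<200); Q=W[m]; print(len(Q),cv2.minAreaRect(Q[:,:2].astype(np.float32)),np.percentile(Q[:,2],[5,50,95]))
cv2.imwrite('pics/g.png',np.hstack([cv2.resize(p[90:250,230:390],(400,400)),cv2.resize(q[130:260,260:390],(400,400))])[:,:,::-1])
E
```

```text
[430.2701776  121.48023739 321.04323271] [ 1.13 -0.19 -1.3   1.7  -0.19  1.49 -0.05]
[307 198  17  15 179] [ 559.22729492 -133.04974365] [38.92761743  0.22022343] 66.93861109112095
[332 218  17  17 196] [ 492.62789917 -214.63659668] [-35.18492124 -74.60775071] 65.85337554676414
[286 221  17  17 201] [477.22021484 -67.2233429 ] [-36.3927374   73.60360279] 66.54090028512587
[309 221  17  17 200] [ 480.52993774 -142.01008606] [-40.26624349  -1.15605992] 65.59753746101887
1113 ((669.3839111328125, -123.80284881591797), (57.84913635253906, 245.59214782714844), 5.644802093505859) [208.9238043  236.76522042 259.55182628]
```

View pics/g.png

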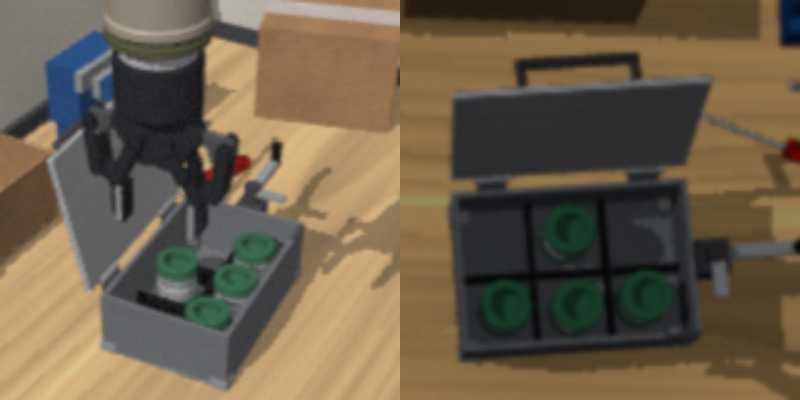

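All four couplings stand in their own compartments: back-middle, and front left, middle and right. Now I'll shut the lid.

>>> drive_tool([
  [[28,-25,0],0],
  [[56,-50,0],0],
  [[84,-75,0],0],
  [[112,-100,0],0],
  [[140,-125,0],0],
  [[168,-150,0],0],
  [[196,-175,0],0],
  [[224,-200,0],0],
], fingers=0.28)

```text
clock: 31.28
tcp_pos: [646.7, -73.7, 315.9]
orientation: [[0.993, 0.115, -0.007], [0.115, -0.993, 0.005], [-0.006, -0.006, -1.0]]
ft_force: [-0.9, 0.7, 1.8]
width: 0.279
```

>>> drive_tool([
  [[20,-20,0],0],
  [[40,-40,0],-0.5],
  [[42,-40,0],-0.5],
  [[42,-40,0],-0.5],
  [[42,-40,0],-0.5],
  [[42,-40,0],-0.5],
])

```text
clock: 31.78
tcp_pos: [688.2, -112.3, 315.6]
orientation: [[0.994, 0.11, -0.008], [0.11, -0.994, 0.005], [-0.007, -0.006, -1.0]]
ft_force: [-0.1, 0.0, -0.3]
width: 0.28
```

>>> drive_tool([
  [[8,-6,0],-0.8],
  [[8,-6,-15],-0.8],
  [[8,-6,-35],-0.8],
  [[8,-6,-40],-0.8],
  [[8,-6,-40],-0.8],
])

```text
clock: 32.2
tcp_pos: [695.2, -118.1, 274.4]
orientation: [[0.995, 0.098, -0.01], [0.098, -0.995, 0.005], [-0.009, -0.006, -1.0]]
ft_force: [0.8, -0.6, 0.3]
width: 0.282
```

```bash
python3 - <<'E'
from h import *
print(r.read_state()['tcp_pos'])
p,_=snap('side','side9')
cv2.imwrite('pics/i.png',cv2.resize(p[80:200,200:320],(600,600),interpolation=cv2.INTER_CUBIC)[:,:,::-1])
E
```

```text
[ 695.20335922 -118.12831053  274.43568615]
```

View pics/i.png

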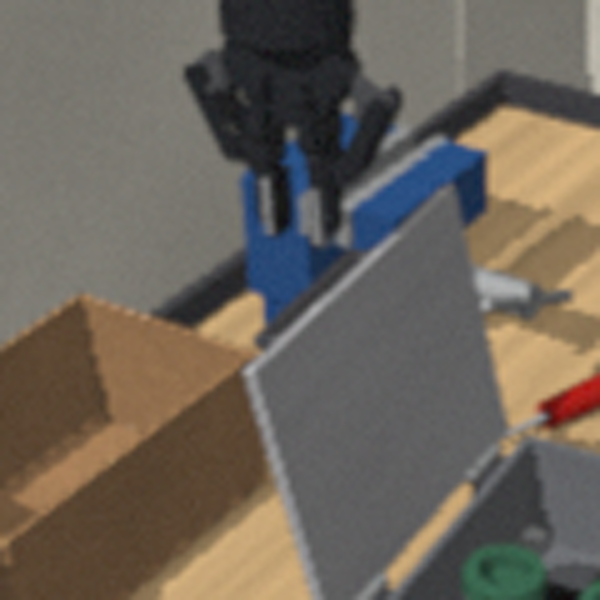

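>>> drive_tool([
  [[1,0,-12],0],
  [[1,0,-25],0],
  [[1,0,-38],0],
  [[1,0,-50],0],
  [[1,0,-59],0],
  [[1,0,-62],0],
  [[1,0,-62],0],
])

```text
clock: 32.83
tcp_pos: [697.4, -118.1, 215.7]
orientation: [[0.995, 0.097, -0.005], [0.097, -0.995, 0.005], [-0.004, -0.005, -1.0]]
ft_force: [-1.2, -0.9, 11.4]
width: 0.281
```

>>> drive_tool([
  [[-1,0,0],0],
  [[-2,0,0],0],
  [[-2,0,0],0],
  [[-2,0,0],0],
  [[-2,0,0],0],
], fingers=0, grip_force=40)

```text
clock: 33.25
tcp_pos: [693.7, -118.4, 215.8]
orientation: [[0.995, 0.097, -0.009], [0.097, -0.995, 0.004], [-0.008, -0.005, -1.0]]
ft_force: [-12.4, -1.4, 9.8]
width: 0.122
```

>>> drive_tool([
  [[-15,-1.5,7],0],
  [[-30.5,-3,12.5],0],
  [[-46.5,-4.5,16],0],
  [[-63,-6,18.5],0],
  [[-79.5,-8,19],0],
  [[-96,-9.5,18],0],
  [[-112,-11,15.5],0],
  [[-128,-12.5,11],0],
])

```text
clock: 33.92
tcp_pos: [565.5, -130.5, 226.9]
orientation: [[0.995, 0.097, -0.007], [0.097, -0.995, 0.004], [-0.007, -0.005, -1.0]]
ft_force: [3.1, 1.2, -3.4]
width: 0.121
```

>>> drive_tool([
  [[-15.5,-1.5,-6],0],
  [[-30,-3,-13.5],0],
  [[-44,-4.5,-22],0],
  [[-57,-5.5,-32.5],0],
  [[-69,-6.5,-44],0],
  [[-79.5,-8,-56.5],0],
  [[-89,-9,-70],0],
  [[-97,-9.5,-84.5],0],
])

```text
clock: 34.58
tcp_pos: [468.3, -139.8, 141.6]
orientation: [[0.995, 0.097, -0.005], [0.097, -0.995, 0.005], [-0.005, -0.005, -1.0]]
ft_force: [7.4, 0.1, -3.8]
width: 0.119
```

>>> drive_tool([
  [[-3.5,0,-8],0],
  [[-6.5,-0.5,-15],0],
  [[-9,-1,-23],0],
  [[-11,-1,-29],0],
  [[-11.5,-1,-32],0],
  [[-11.5,-1,-33],0],
  [[-11.5,-1,-33],0],
])

```text
clock: 35.17
tcp_pos: [457.5, -141.0, 111.0]
orientation: [[0.995, 0.097, -0.006], [0.097, -0.995, 0.002], [-0.006, -0.003, -1.0]]
ft_force: [-14.0, 0.4, 37.9]
width: 0.121
```

>>> drive_tool([
  [[0,0,2],0],
  [[0,0,2],0],
  [[0,0,2],0],
  [[0,0,20],0],
  [[0,0,55],0],
  [[0,0,75],0],
  [[0,0,75],0],
], fingers=0.5)

```text
clock: 35.75
tcp_pos: [459.3, -141.0, 189.1]
orientation: [[0.995, 0.097, -0.002], [0.097, -0.995, 0.001], [-0.002, -0.001, -1.0]]
ft_force: [-0.7, -0.1, 0.1]
width: 0.501
```

>>> drive_tool([
  [[14,-37,0],0],
  [[28,-74,0],0],
  [[42,-111,0],0],
  [[56,-148,0],0],
  [[70,-185,0],0],
  [[82,-215,0],0],
  [[86,-226,0],0],
  [[86,-226,0],0],
])

```text
clock: 36.42
tcp_pos: [545.0, -370.2, 186.5]
orientation: [[0.996, 0.093, -0.004], [0.093, -0.996, 0.002], [-0.004, -0.003, -1.0]]
ft_force: [-0.0, 0.3, -0.3]
width: 0.5
```

```bash
python3 - <<'E'
from h import *
print(r.read_state()['tcp_pos'],r.read_state()['q'].round(2))
p,_=snap('side','side10');q,d=snap('top','top10'); W,u,v=cloud('top',d)
m=(u>282)&(u<345)&(v>190)&(v<226)
A=np.c_[W[m][:,:2],np.ones(m.sum())];print('lid plane',np.linalg.lstsq(A,W[m][:,2],rcond=None)[0],np.median(W[m][:,2]))
cv2.imwrite('pics/j.png',np.hstack([cv2.resize(p[110:230,270:390],(400,400)),cv2.resize(q[160:270,290:400],(400,400))])[:,:,::-1])
E
```

```text
[ 545.03159608 -370.22461922  186.48514979] [ 1.23  0.68 -1.09  1.38  0.59  1.44  0.26]
lid plane [-1.77196604e-03 -1.49210422e-03  9.35195029e+01] 92.7672436064903
```

View pics/j.png

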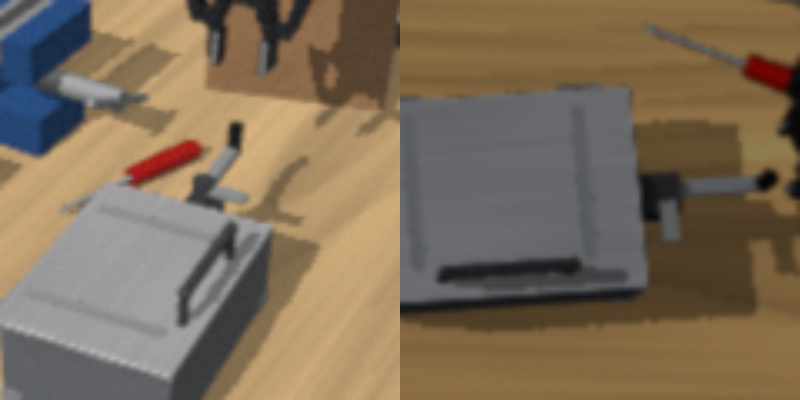

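The lid is fully shut (plane slope about 0.002) and the lock is still released. Now I'll grip the knob.

>>> drive_tool([
  [[-1.5,3,-25],0],
  [[-1.5,3,-55],0],
  [[-1.5,3,-77],0],
  [[-1.5,3,-83],0],
  [[-1.5,3,-83],0],
])

```text
clock: 36.93
tcp_pos: [542.8, -361.8, 103.3]
orientation: [[0.995, 0.099, -0.006], [0.099, -0.995, 0.004], [-0.006, -0.004, -1.0]]
ft_force: [-0.8, 0.4, 0.9]
width: 0.498
```

>>> drive_tool([
  [[0,0,0],0],
  [[0,0,0],0],
  [[0,0,0],0],
  [[0,0,0],0],
  [[0,0,0],0],
], fingers=0, grip_force=25)

```text
clock: 37.35
tcp_pos: [543.1, -361.6, 104.8]
orientation: [[0.995, 0.099, -0.005], [0.099, -0.995, 0.003], [-0.005, -0.004, -1.0]]
ft_force: [-4.7, 1.9, 6.8]
width: 0.171
```

>>> drive_tool([
  [[-9.5,0,0],-7],
  [[-19.5,0.5,0],-14],
  [[-29,2.5,0],-21],
  [[-38.5,6,0],-28],
  [[-47,10,0],-35],
  [[-55,15.5,0],-42],
  [[-62.5,21.5,0],-49],
  [[-69.5,29,0],-56],
])

```text
clock: 38.02
tcp_pos: [473.3, -332.6, 105.2]
orientation: [[0.634, -0.774, 0.001], [-0.774, -0.634, 0.006], [-0.004, -0.004, -1.0]]
ft_force: [1.7, 1.0, -4.4]
width: 0.174
```

>>> drive_tool([
  [[-5.5,7.5,0],-7],
  [[-10,16,0],-14],
  [[-13.5,25.5,0],-21],
  [[-16,34.5,0],-28],
  [[-17.5,43,0],-33.5],
  [[-18,48,0],-34.5],
  [[-18,49,0],-34.5],
  [[-18,49,0],-34.5],
])

```text
clock: 38.68
tcp_pos: [455.3, -288.2, 105.5]
orientation: [[0.082, -0.997, 0.006], [-0.997, -0.082, -0.002], [0.003, -0.006, -1.0]]
ft_force: [5.5, -17.3, -13.9]
width: 0.169
```

>>> drive_tool([
  [[0,2,0],0],
  [[0,2,0],0],
  [[0,2,0],0],
])

```text
clock: 38.93
tcp_pos: [455.4, -288.5, 105.5]
orientation: [[0.082, -0.997, 0.008], [-0.997, -0.082, -0.005], [0.006, -0.007, -1.0]]
ft_force: [4.2, -10.8, -13.7]
width: 0.175
```

>>> drive_tool([
  [[0,1,0],0],
  [[0,1,0],0],
  [[0,1,0],0],
  [[0,1,20],0],
  [[0,1,55],0],
  [[0,0,95],0],
  [[-20,-20,125],0],
  [[-50,-50,150],0],
], fingers=0.5)

```text
clock: 39.6
tcp_pos: [412.7, -331.6, 255.5]
orientation: [[0.089, -0.996, 0.012], [-0.996, -0.089, -0.007], [0.008, -0.011, -1.0]]
ft_force: [1.2, -2.2, 0.7]
width: 0.5
```

>>> drive_tool([
  [[-30,-28,5],0],
  [[-60,-56,10],0],
  [[-90,-84,10],0],
  [[-120,-112,10],0],
  [[-150,-140,10],0],
  [[-150,-140,10],0],
  [[-150,-140,10],0],
])

```text
clock: 40.18
tcp_pos: [260.8, -473.0, 265.4]
orientation: [[0.085, -0.996, 0.012], [-0.996, -0.085, -0.007], [0.008, -0.011, -1.0]]
ft_force: [0.5, 0.7, -0.4]
width: 0.504
```

```bash
python3 - <<'E'
from h import *
s=r.read_state();print(s['tcp_pos'],s['ft_force'])
p,_=snap('side','side11');q,d=snap('top','top11'); W,u,v=cloud('top',d)
m=(W[:,2]>85)&(W[:,2]<135)&(u>350)&(u<378)&(v>200)&(v<245)
k=W[m&(W[:,2]>116)];print('knob',k.mean(0),len(k))
m=(u>282)&(u<345)&(v>190)&(v<226)
A=np.c_[W[m][:,:2],np.ones(m.sum())];print('lid plane',np.linalg.lstsq(A,W[m][:,2],rcond=None)[0])
d0=load('top0')[1];print(pix('top',[[449.5,-291,125]]))
cv2.imwrite('pics/k.png',np.hstack([cv2.resize(p[110:230,270:390],(400,400)),cv2.resize(q[160:270,290:400],(400,400))])[:,:,::-1])
E
```

```text
[ 260.84823645 -472.97746161  265.42455262] [ 0.53468129  0.65410578 -0.3686601 ]
knob [ 449.08628372 -289.35067167  123.64764099] 22
lid plane [-5.71407518e-03 -1.00746278e-03  9.57328865e+01]
[[367.4839897  236.87087631]]
```

View pics/k.png

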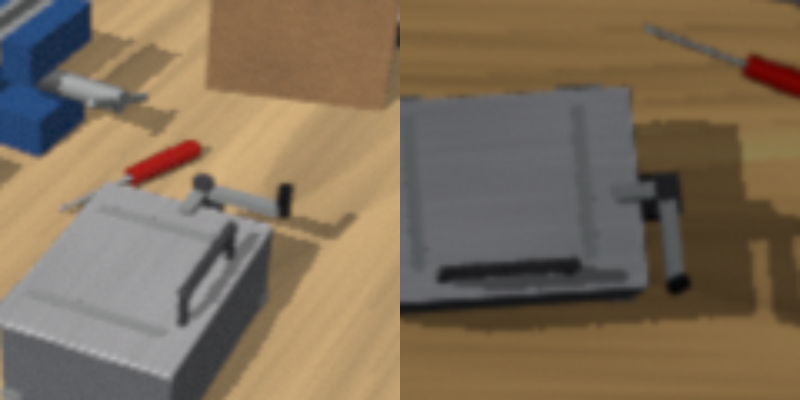

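```bash
python3 -c "
from workcell import r
print(r.job_done()); print(r.read_state()['clock'])"
```

```text
the job is handed in; nothing more can be done
None
the job is handed in; nothing more can be done
```

I released the cam lock to its stop and opened the lid until it stayed open. I then stood all four couplings present in the case, one to a compartment: back-middle, front-left, front-middle and front-right. After that I shut the lid, turned the lock back until it hit its stop, moved the arm clear and handed the job in about 40 s into the run.

- **Couplings:** before closing, all four measured upright at matching heights, within about 6 mm of where I meant to put them. I found no fifth coupling on the bench. I left the purple and yellow look-alikes alone and never touched the caps, tools or other items. I did not re-measure the bystanders at the end.
- **Lid:** flat after locking, with a plane slope under 0.006 rad.
- **Lock:** the tongue is over the lid's edge. The knob is at (449, -289) mm, against about (449.5, -291) calculated for locked. The first camera reading gave y = -294; that 5 mm spread is about 0.05 rad of turn, inside the 0.14 rad allowed.
- **Disagreement:** the top camera put the case's dividers about 3 mm nearer the robot than my model of the case, which I had set from gripping the lid bar. I aimed between the two, well inside the compartments' clearance.

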